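# Clear the banana-chip board and close the jars

## Robot

A 7-joint arm with a two-finger parallel gripper is mounted at the origin on the work surface. World frame = base frame: x ahead of the robot, y to its left, z up, the work surface at z = 0. Lengths are in m, angles in rad, forces in N, time in s.
With the tool pointing down it reaches from about 0.4 to 0.875 m from the base axis. Payload 6.5 kg.
Tool frame: the origin (TCP) lies between the finger pads; the fingertips stand 11 mm ahead of it and the grasp point (between the pads) lies 8 mm behind it; z points along the fingers, y is the line along which they close (so a half turn about z gives the same grasp; the last joint's range is limited). The gripper opens to 88 mm and grips with 3 to 60 N. Pads are 18 mm wide; open, the fingers measure 123 mm over their backs; the gripper's body (75 mm by 187 mm) begins 45 mm behind the grasp point.
Start: joints at [-1.308, 0.536, -0.004, 1.538, 0.003, 1.067, -0.071], TCP at [0.21, 0.615, 0.25] pointing down, gripper open.
Joint ranges: [-2.7, 2.7], [-0.37, 2.16], [-1.27, 1.26], [0.24, 2.4], [-1.31, 4.45], [0.19, 1.91], [-2.76, 2.76]. Speed limits (rad/s): [2.39, 2.39, 3.14, 3.14, 3.14, 3.14, 3.14].

## Interface

Orientations are given as a rotation vector (axis times angle).
In Python, from cell import r, get_image, get_calibration gives the robot as it stands.
- The arm moves only by the shell command python3 -m pendant 'ROWS' [OPENING]. ROWS is JSON, a list of rows, each an object with "offset": the shift along the tool's x, y, z in m, a list of three; "turn": the turn about the tool's z in degrees. A call has 1 to 20 rows; each row is the pose to reach, as a shift and turn from the pose commanded when the call began, along the tool's axes at that moment; what a row does not reach only later rows make up. A row lasts 1/12 s, in which the tool goes at most 41.7 mm and 7.16 degrees, less where a joint would pass 70% of its speed; a pose out of reach is approached as far as the arm can. A call with a gripper value outside its range is refused whole. OPENING is the finger opening in m, from 0 to 0.0881, set as the call begins (- or left out, the last holds). The fingers move at their own pace and stop on an object; the grip force is fixed at half the most. Time passes only in rows, so rows that repeat a pose let the fingers close. It gives the time, the measured TCP pose, the force, the opening and the grip force at its end, in the units of the state.
- r.observe(): the state, without advancing time (a new reading comes with each control period).
- get_image(name): name is "scene" or "top"; returns the picture (480x640x3 uint8, blue, green, red); there is no depth.
- get_calibration(name): a dict with "camera_matrix" (3x3 intrinsics, pixels), "k1" (the pictures are not rectified: a ray, as slopes to the right and down, at radius r is drawn at 1 + k1 r^2 times it, then the intrinsics apply), "extrinsics" (4x4, takes a point from camera to world coordinates). Camera axes: x right, y down, z forward; pixel columns grow to the right and rows downward; lengths in m; the calibration is good to about 2 mm. A picture is of the moment at which its call begins. get_calibration takes no time and is no camera call.
- r.job_done(): hands the job in; it is judged then, once.
The state is a dict: "clock": time; "joint_pos": joint angles; "qvel": joint speeds; "joint_efforts": joint torques, N m; "tool_pos": TCP position; "tool_rot": TCP orientation; "ft_force": force on the tool from outside, world axes, zero at the start; "torque": the same for the moment, N m; "width": finger opening in m; "grip_force": force on a finger pad.
Only numpy, scipy, OpenCV 4.12 (cv2) and the standard library are available. Lean on these libraries where they do the work, as an engineer would, in place of code of your own. Each camera call takes 0.05 s, during which the arm holds its last target. There are 200 camera calls.

## Task

The snack session is over: with the green scraper (not with the fingers) sweep all the banana chips off the chopping board into the aluminium tray at its end, and then put the scraper down in the blue wash tray. Close every blue jar with one of the stoppers, pushed fully home so that its flange sits on the rim; a spare stopper may stay where it is. Don't disturb the mug, the cup, the tea bottle or the spice jar.

Things in the scene. Friction and masses are not known exactly. Their poses are not given: they have to be found in the camera images.
- board: white plastic chopping board, 180 mm (its x) by 240 mm (its y) and 20 mm thick, fixed on the table over a sheet of newspaper; origin at the centre of its underside, z up; the chip tray stands against its +y end
- tray: shallow aluminium tray, 200 mm (x) by 140 mm (y), walls 3 mm thick and 16 mm high (lower than the board's top), fixed, 3 mm beyond the +y end of the board and parallel to it; origin at the centre of its underside; floor 3 mm thick
- scraper: hand scraper that stands upright: a green block 110 mm (x) by 24 mm (y) by 30 mm high, with a black handle 70 mm (x) by 22 mm (y) above it from 30 to 80 mm height; origin at the centre of its underside, z up along the handle; pinch the handle across y; about 0.13 kg
- wash: blue plastic wash tray, 150 mm (x) by 200 mm (y), walls 4 mm thick and 30 mm high, floor 4 mm, fixed; origin at the centre of its underside
- chip1: banana chip, a pale yellow hard disc 40 mm across and 8 mm thick, at first flat on the board; origin at the centre of its underside, z its axis; 3 to 5 chips are there (None = absent)
- chip2: banana chip, a pale yellow hard disc 40 mm across and 8 mm thick, at first flat on the board; origin at the centre of its underside, z its axis; 3 to 5 chips are there (None = absent)
- chip3: banana chip, a pale yellow hard disc 40 mm across and 8 mm thick, at first flat on the board; origin at the centre of its underside, z its axis; 3 to 5 chips are there (None = absent)
- chip4: banana chip, a pale yellow hard disc 40 mm across and 8 mm thick, at first flat on the board; origin at the centre of its underside, z its axis; 3 to 5 chips are there (None = absent)
- chip5: banana chip, a pale yellow hard disc 40 mm across and 8 mm thick, at first flat on the board; origin at the centre of its underside, z its axis; 3 to 5 chips are there (None = absent)
- jar1: loose blue ceramic storage jar standing open, 76 mm across and 75 mm high to the shoulder, narrowing to a neck 53 mm across outside and 45 mm inside, rim at 110 mm height; origin at the centre of its underside, z up; 0.5 kg; 2 or 3 jars are there (None = absent)
- jar2: loose blue ceramic storage jar standing open, 76 mm across and 75 mm high to the shoulder, narrowing to a neck 53 mm across outside and 45 mm inside, rim at 110 mm height; origin at the centre of its underside, z up; 0.5 kg; 2 or 3 jars are there (None = absent)
- jar3: loose blue ceramic storage jar standing open, 76 mm across and 75 mm high to the shoulder, narrowing to a neck 53 mm across outside and 45 mm inside, rim at 110 mm height; origin at the centre of its underside, z up; 0.5 kg; 2 or 3 jars are there (None = absent)
- stopper1: stopper standing on its foot: cork plug tapering from 30 mm across at the foot to 39 mm at 30 mm height, a pale flange 58 mm across from 30 to 38 mm height that comes to rest on a jar's rim, and a dark round knob 24 mm across from 38 to 75 mm height; origin at the centre of the foot, z up; 50 g; always three, any fits any jar
- stopper2: stopper standing on its foot: cork plug tapering from 30 mm across at the foot to 39 mm at 30 mm height, a pale flange 58 mm across from 30 to 38 mm height that comes to rest on a jar's rim, and a dark round knob 24 mm across from 38 to 75 mm height; origin at the centre of the foot, z up; 50 g; always three, any fits any jar
- stopper3: stopper standing on its foot: cork plug tapering from 30 mm across at the foot to 39 mm at 30 mm height, a pale flange 58 mm across from 30 to 38 mm height that comes to rest on a jar's rim, and a dark round knob 24 mm across from 38 to 75 mm height; origin at the centre of the foot, z up; 50 g; always three, any fits any jar

How it is judged:
On the way, in this order (a step that is already met when the one before it is completed fails the run):
1. all the chips lie in the aluminium tray (x of chip1 in the frame of tray between -0.097 and 0.097 m and y of chip1 in the frame of tray between -0.069 and 0.069 m and z of each of chip1, chip2, chip3, chip4, chip5 in the frame of tray below 0.03 m and x of chip2 in the frame of tray between -0.097 and 0.097 m and y of chip2 in the frame of tray between -0.069 and 0.069 m and x of chip3 in the frame of tray between -0.097 and 0.097 m and y of chip3 in the frame of tray between -0.069 and 0.069 m and x of chip4 in the frame of tray between -0.097 and 0.097 m and y of chip4 in the frame of tray between -0.069 and 0.069 m and x of chip5 in the frame of tray between -0.097 and 0.097 m and y of chip5 in the frame of tray between -0.069 and 0.069 m), for 0.3 s.
2. the scraper has been let go in the blue wash tray (x of scraper in the frame of wash between -0.071 and 0.071 m and y of scraper in the frame of wash between -0.096 and 0.096 m and z of scraper in the frame of wash below 0.05 m and contact force between the fingers and scraper below 0.1 N and linear speed of scraper below 0.03 m/s), for 0.2 s.
At the end, for the whole second after the job is handed in: Every chip's centre is inside the aluminium tray (below 30 mm); the scraper is inside the wash tray, released, at rest; every jar is upright with a stopper in its neck, centred within 12 mm, its foot 60 to 85 mm above the jar's underside (80 = home), in line within 0.1 rad, at rest (all of step 1 and all of step 2 and ((horizontal distance between stopper1 and jar1 below 0.012 m and z of stopper1 in the frame of jar1 between 0.06 and 0.085 m and angle between the z axis of stopper1 and the z axis of jar1, either way round below 0.1 rad and linear speed of stopper1 below 0.03 m/s) or (horizontal distance between stopper2 and jar1 below 0.012 m and z of stopper2 in the frame of jar1 between 0.06 and 0.085 m and angle between the z axis of stopper2 and the z axis of jar1, either way round below 0.1 rad and linear speed of stopper2 below 0.03 m/s) or (horizontal distance between stopper3 and jar1 below 0.012 m and z of stopper3 in the frame of jar1 between 0.06 and 0.085 m and angle between the z axis of stopper3 and the z axis of jar1, either way round below 0.1 rad and linear speed of stopper3 below 0.03 m/s)) and ((horizontal distance between stopper1 and jar2 below 0.012 m and z of stopper1 in the frame of jar2 between 0.06 and 0.085 m and angle between the z axis of stopper1 and the z axis of jar2, either way round below 0.1 rad and linear speed of stopper1 below 0.03 m/s) or (horizontal distance between stopper2 and jar2 below 0.012 m and z of stopper2 in the frame of jar2 between 0.06 and 0.085 m and angle between the z axis of stopper2 and the z axis of jar2, either way round below 0.1 rad and linear speed of stopper2 below 0.03 m/s) or (horizontal distance between stopper3 and jar2 below 0.012 m and z of stopper3 in the frame of jar2 between 0.06 and 0.085 m and angle between the z axis of stopper3 and the z axis of jar2, either way round below 0.1 rad and linear speed of stopper3 below 0.03 m/s)) and ((horizontal distance between stopper1 and jar3 below 0.012 m and z of stopper1 in the frame of jar3 between 0.06 and 0.085 m and angle between the z axis of stopper1 and the z axis of jar3, either way round below 0.1 rad and linear speed of stopper1 below 0.03 m/s) or (horizontal distance between stopper2 and jar3 below 0.012 m and z of stopper2 in the frame of jar3 between 0.06 and 0.085 m and angle between the z axis of stopper2 and the z axis of jar3, either way round below 0.1 rad and linear speed of stopper2 below 0.03 m/s) or (horizontal distance between stopper3 and jar3 below 0.012 m and z of stopper3 in the frame of jar3 between 0.06 and 0.085 m and angle between the z axis of stopper3 and the z axis of jar3, either way round below 0.1 rad and linear speed of stopper3 below 0.03 m/s)) and angle between each of jar1, jar2, jar3's own z axis and vertical below 0.1 rad); the robot touches nothing.
It fails at once if the mug is moved by more than 30 mm or tipped (distance of mug from where it was at the start of the episode above 0.03 m or angle between mug's own z axis and vertical above 0.4 rad).
It fails at once if the tea bottle is moved by more than 30 mm or tipped (distance of tea from where it was at the start of the episode above 0.03 m or angle between tea's own z axis and vertical above 0.4 rad).
It fails at once if the spice jar is moved by more than 30 mm or tipped (distance of spice from where it was at the start of the episode above 0.03 m or angle between spice's own z axis and vertical above 0.4 rad).
It fails at once if the yellow cup is moved by more than 30 mm or tipped (distance of cup from where it was at the start of the episode above 0.03 m or angle between cup's own z axis and vertical above 0.4 rad).
It fails at once if the fingers touch a chip on the board ((contact force between the fingers and chip1 above 0.5 N and z of chip1 in the frame of board above 0.017 m and x of chip1 in the frame of board between -0.09 and 0.09 m and y of chip1 in the frame of board between -0.12 and 0.12 m) or (contact force between the fingers and chip2 above 0.5 N and z of chip2 in the frame of board above 0.017 m and x of chip2 in the frame of board between -0.09 and 0.09 m and y of chip2 in the frame of board between -0.12 and 0.12 m) or (contact force between the fingers and chip3 above 0.5 N and z of chip3 in the frame of board above 0.017 m and x of chip3 in the frame of board between -0.09 and 0.09 m and y of chip3 in the frame of board between -0.12 and 0.12 m) or (contact force between the fingers and chip4 above 0.5 N and z of chip4 in the frame of board above 0.017 m and x of chip4 in the frame of board between -0.09 and 0.09 m and y of chip4 in the frame of board between -0.12 and 0.12 m) or (contact force between the fingers and chip5 above 0.5 N and z of chip5 in the frame of board above 0.017 m and x of chip5 in the frame of board between -0.09 and 0.09 m and y of chip5 in the frame of board between -0.12 and 0.12 m)).
Of chip1, chip2, chip3, chip4, chip5 only 3 to 5 are there at a start; the rules pass over those that are not, and their reading is None.
Of jar1, jar2, jar3 only 2 to 3 are there at a start; the rules pass over those that are not, and their reading is None.
At some moment in a run one of scraper, jar1, jar2, jar3 may be knocked a few centimetres aside while the robot is not near it.
It also fails if it takes over 208 s, if anything falls off the work surface, if the arm or the gripper's body presses on something with over 40 N, if the wrist force passes 120 N, or if a joint passes its speed limit or range.

## Working session

There is one attempt and no reset: what is moved stays moved. The work goes in short steps, Python scripts to look and compute and a shell command to move; the robot and the scene stay as the last step left them, time stands still between calls to the robot, and variables do not carry over. Pictures are saved under pics/ and viewed, at most 14 in all, crops included, and the job is handed in when it is done.

```bash
ls; mkdir -p pics; python3 - <<'E'
from cell import r,get_image,get_calibration
import cv2
for n in("scene","top"):
    cv2.imwrite(f"pics/{n}0.png",get_image(n)); c=get_calibration(n); print(n,c)
print(r.observe())
E
```

```text
pics
scene {'camera_matrix': array([[600.62824484,   0.        , 316.9721589 ],
       [  0.        , 600.62824484, 239.75950317],
       [  0.        ,   0.        ,   1.        ]]), 'k1': -0.1681126229580438, 'extrinsics': array([[-0.84596492,  0.41297084, -0.33734025,  0.96211124],
       [ 0.5331246 ,  0.6419463 , -0.5510745 ,  0.74827951],
       [-0.01102337, -0.64603408, -0.76322897,  1.02911062],
       [ 0.        ,  0.        ,  0.        ,  1.        ]])}
top {'camera_matrix': array([[484.49467129,   0.        , 316.48199555],
       [  0.        , 484.49467129, 240.85274292],
       [  0.        ,   0.        ,   1.        ]]), 'k1': 0.00593218720936916, 'extrinsics': array([[ 0.01484591, -0.99775381,  0.06532172,  0.48806244],
       [-0.99934094, -0.01697034, -0.03208873,  0.06278425],
       [ 0.03312519, -0.06480228, -0.99734818,  0.95666189],
       [ 0.        ,  0.        ,  0.        ,  1.        ]])}
{'clock': 0.1, 'joint_pos': array([-1.3081818 ,  0.53708662, -0.00442165,  1.53872082,  0.00260581,
        1.06731493, -0.07120085]), 'qvel': array([ 0.00090981, -0.00271257, -0.00011708, -0.00036963,  0.00211896,
       -0.00019085, -0.00013411]), 'joint_efforts': array([ 2.32575308e-03, -5.72074234e+01,  9.93811078e-01, -2.52230662e+01,
       -5.61138068e-02,  1.34186281e-02,  3.32503748e-05]), 'tool_pos': array([0.20975314, 0.61468045, 0.24895016]), 'tool_rot': array([-5.14065235e-01, -3.09912230e+00,  2.38608237e-03]), 'ft_force': array([ 0.24313362, -0.4744081 ,  0.03958312]), 'torque': array([ 0.00582719, -0.01986967,  0.01626017]), 'grip_force': 0.0, 'width': 0.08811715007959078}
```

View pics/top0.png

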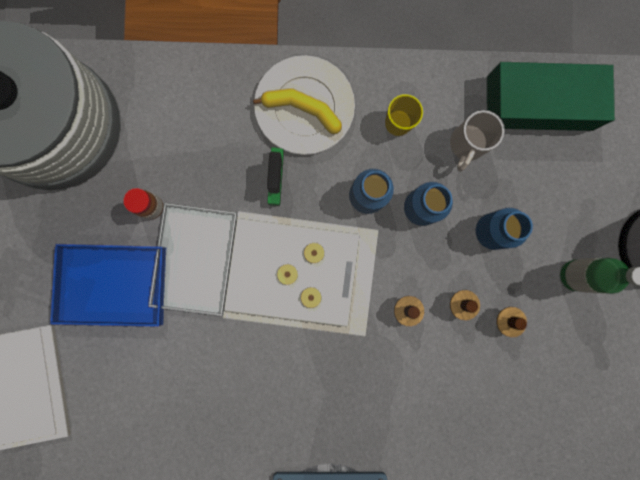

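View pics/scene0.png

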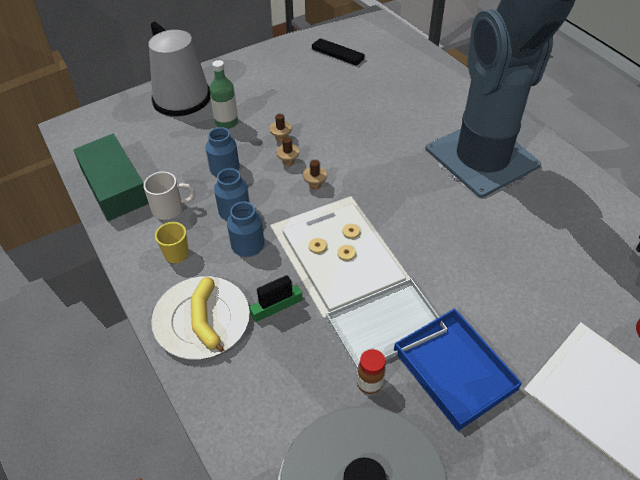

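Three chips lie on the board (top px about 314,253; 287,274; 311,298). The scraper stands at (275,177), the wash tray at (108,285). The jars are at (372,190), (430,203) and (505,229), the stoppers at (410,311), (465,305) and (513,321).

```bash
cat > h.py <<'E'
import numpy as np,cv2
from scipy.spatial.transform import Rotation as R
from cell import r,get_image,get_calibration
C={n:get_calibration(n) for n in("scene","top")}
def ray(n,px):
    c=C[n];K=c["camera_matrix"];px=np.atleast_2d(px).astype(float)
    d=cv2.undistortPoints(px[:,None],K,np.array([c["k1"],0,0,0.]))[:,0]
    E=c["extrinsics"];return E[:3,3],np.c_[d,np.ones(len(d))]@E[:3,:3].T
def plane(n,px,z):
    o,d=ray(n,px);return (o+d*((z-o[2])/d[:,2])[:,None])[:,:2]
def proj(n,P):
    c=C[n];E=np.linalg.inv(c["extrinsics"])
    return cv2.projectPoints(np.atleast_2d(P).astype(float),cv2.Rodrigues(E[:3,:3])[0],E[:3,3],c["camera_matrix"],np.array([c["k1"],0,0,0.]))[0][:,0]
def two(a,b): # top px, scene px -> point
    o1,d1=ray("top",a);o2,d2=ray("scene",b);d1=d1[0];d2=d2[0]
    s=np.linalg.lstsq(np.c_[d1,-d2],o2-o1,rcond=None)[0]
    p,q=o1+s[0]*d1,o2+s[1]*d2;return (p+q)/2,np.linalg.norm(p-q)
def blobs(m,amin=30):
    m=(m>0).astype(np.uint8);n,l,s,c=cv2.connectedComponentsWithStats(m)
    return [(c[i],s[i,4],l==i) for i in range(1,n) if s[i,4]>=amin]
def pts(b): return np.argwhere(b)[:,::-1].astype(np.float32)
def rect(n,b,z):
    q=plane(n,pts(b),z).astype(np.float32);c,s,a=cv2.minAreaRect(q*1000)
    return np.round(np.array(c)/1000,4),np.round(s,1),round(a,1)
E
python3 - <<'E'
from h import *
t=cv2.imread("pics/top0.png");hs=cv2.cvtColor(t,cv2.COLOR_BGR2HSV);H,S,V=[hs[...,i].astype(int) for i in range(3)]
yy,xx=np.mgrid[:480,:640]
print("nadir",proj("top",[0.488,0.063,0]))
def show(nm,m,z,roi,a=30):
    x0,y0,x1,y1=roi
    for c,s,b in blobs(m&(xx>x0)&(xx<x1)&(yy>y0)&(yy<y1),a): print(nm,c.round(1),s,rect("top",b,z),plane("top",c,z).round(4))
show("wash",(abs(H-113)<12)&(S>180)&(V>60),.03,(30,220,180,345),200)
show("chip",(abs(H-25)<10)&(S>60)&(V>90),.028,(230,220,370,330),40)
show("chipw",(abs(H-25)<12)&(S>40)&(V>90),.028,(230,220,370,330),40)
show("board",(S<40)&(V>170),.02,(236,205,385,335),200)
show("traywhite",(S<40)&(V>150),.003,(150,200,236,320),200)
show("scr green",(abs(H-65)<15)&(S>150),.03,(255,140,295,215),5)
show("scr black",(V<45),.08,(255,140,295,215),20)
show("knob",(V<60)&(S>60),.075,(390,280,540,345),20)
show("jar",(abs(H-105)<10)&(S>90),.075,(345,160,540,255),100)
show("hole",(H<35)&(S>35)&(V>60),.11,(345,160,540,255),50)
print(hs[190,362],hs[187,374],hs[253,314],hs[177,275],hs[195,275],hs[311,412],hs[260,200],hs[310,350])
cv2.imwrite("pics/crop1.png",cv2.resize(t[155:345,345:545],None,fx=3,fy=3,interpolation=cv2.INTER_CUBIC))
E
```

```text
nadir [[300.27969076 272.36372172]]
wash [103.5 285.2] 7136 (array([0.4595, 0.4316]), array([185.7, 146.4]), 89.5) [[0.4585 0.4316]]
chip [313.5 252.6] 317 (array([0.5264, 0.0383]), array([36.5, 36.5]), 0.9) [[0.5262 0.0382]]
chip [286.9 274.1] 326 (array([0.4845, 0.0883]), array([37.8, 37.7]), 46.0) [[0.4842 0.0884]]
chip [310.5 297.4] 325 (array([0.4414, 0.0427]), array([37.9, 36.2]), 0.8) [[0.4407 0.0428]]
chipw [313.5 252.8] 347 (array([0.5255, 0.0383]), array([38.4, 40.3]), 1.0) [[0.5258 0.0383]]
chipw [286.9 274.2] 351 (array([0.4845, 0.0883]), array([38.1, 38.2]), 0.9) [[0.4842 0.0885]]
chipw [310.4 297.3] 363 (array([0.4405, 0.0427]), array([39.8, 40.1]), 0.8) [[0.4408 0.0428]]
board [289.7 271.9] 7481 (array([0.4889, 0.075 ]), array([241.6, 174. ]), 83.2) [[0.4886 0.0833]]
board [358.1 276.8] 1256 (array([0.4809, 0.0105]), array([167.2, 199.2]), 83.4) [[ 0.4811 -0.0489]]
traywhite [195.2 258.6] 5688 (array([0.5098, 0.2733]), array([125.8, 189.8]), 83.7) [[0.5119 0.2683]]
traywhite [231.7 283.9] 459 (array([0.485 , 0.2001]), array([148.2,  19.3]), 1.5) [[0.4636 0.1963]]
scr g
[... 574 characters left out ...]
257]]
jar [371.7 191. ] 709 (array([ 0.644, -0.068]), array([71.8, 71.4]), 45.7) [[ 0.6397 -0.066 ]]
jar [426.6 204.7] 1016 (array([ 0.6177, -0.1723]), array([72.8, 89.2]), 41.4) [[ 0.6162 -0.1681]]
jar [501.8 229. ] 1456 (array([ 0.5734, -0.3131]), array([ 72.3, 104.9]), 19.3) [[ 0.5735 -0.3081]]
hole [375.1 185.8] 417 (array([ 0.6431, -0.0663]), array([41.4, 38.1]), 45.6) [[ 0.6431 -0.0669]]
hole [435.4 199.6] 363 (array([ 0.6216, -0.1748]), array([39.4, 34. ]), 0.0) [[ 0.6205 -0.1745]]
hole [513.3 226.6] 248 (array([ 0.576 , -0.3136]), array([25.2, 39.2]), 89.4) [[ 0.5749 -0.3142]]
[104 117  85] [ 20 125 108] [ 13 125 104] [ 0  6 45] [ 66 153 105] [ 10 138  76] [ 15   3 170] [ 22  29 157]
```

View pics/crop1.png

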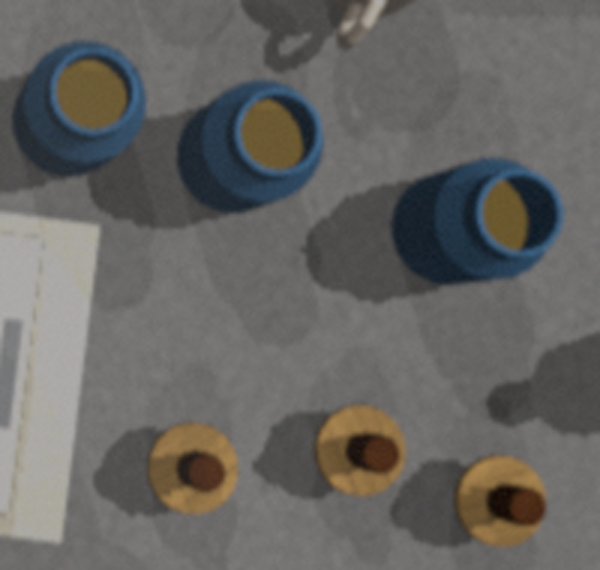

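The crop shows the rims of the jars, centred at about (375.3,185.7), (437.3,198.3) and (517.7,225.3) in the full picture. The stopper flanges are at (409,310.7), (465,304.7) and (511.7,321.3). Everything is clear for an approach to the scraper first.

```bash
cat >> h.py <<'E'
def goto(x,y,z,yaw,do=True):
    """offset (mm) and turn (deg) to bring TCP to x,y,z with tool y along world heading yaw deg (mod 180)"""
    s=r.observe();Rm=R.from_rotvec(s["tool_rot"]).as_matrix();p=s["tool_pos"]
    cur=np.degrees(np.arctan2(Rm[1,1],Rm[0,1]));t=-((yaw-cur+90)%180-90)
    o=Rm.T@(np.array([x,y,z])-p)*1000
    print("offset mm",o.round(1),"turn",round(t,1),"| pos",p.round(4),"yaw",round(cur,1),"tilt",Rm[:,2].round(3),"q7",round(s["joint_pos"][6],2),"t",round(s["clock"],1),"F",s["ft_force"].round(1))
E
python3 - <<'E'
from h import *
rim=[(375.3,185.7),(437.3,198.3),(517.7,225.3)];fl=[(409,310.7),(465,304.7),(511.7,321.3)]
kn=[np.array(k)/3-.5+[345,155] for k in [(208,471),(381,452),(526,505)]]
print("jars",plane("top",rim,.11).round(4).tolist());print("stop fl",plane("top",fl,.038).round(4).tolist(),"kn",plane("top",kn,.075).round(4).tolist())
for n,p,z in[("spice",(137,202),.1),("tea",(605,275),.2),("spice base",(150,207),.0),("mug",(482,132),.09),("cup",(405,113),.07)]:print(n,plane("top",p,z))
print("wash corners",plane("top",[(54,246),(164,248),(52,326),(162,325)],.03).round(3).tolist())
print("board/tray corners",plane("top",[(237,219),(359,235),(226,318),(351,325)],.02).round(3).tolist(),plane("top",[(164,206),(236,213),(152,308),(222,315)],.016).round(3).tolist())
# check against scene view
print(proj("scene",[[.643,-.0665,.11],[.669,.1144,.08]]))
goto(.669,.114,.2,87);goto(.669,.114,.05,87)
E
```

```text
jars [[0.6432, -0.0673], [0.6229, -0.178], [0.5773, -0.3221]]
stop fl [[0.4186, -0.1441], [0.4313, -0.2513], [0.4011, -0.3409]] kn [[0.4201, -0.1446], [0.4329, -0.2507], [0.402, -0.3396]]
spice [[0.60727228 0.35205555]]
tea [[ 0.49112152 -0.42033123]]
spice base [[0.61180254 0.36024334]]
mug [[ 0.75063518 -0.26670603]]
cup [[ 0.78946982 -0.12841964]]
wash corners [[0.531, 0.526], [0.53, 0.322], [0.382, 0.523], [0.386, 0.32]]
board/tray corners [[0.589, 0.187], [0.562, -0.05], [0.399, 0.203], [0.389, -0.036]] [[0.612, 0.329], [0.601, 0.19], [0.416, 0.344], [0.404, 0.211]]
[[243.53055576 210.69921563]
 [276.31129933 283.32613607]]
offset mm [-596.3 -325.5   49.5] turn -15.8 | pos [0.2098 0.6147 0.249 ] yaw 71.2 tilt [-0.    -0.001 -1.   ] q7 -0.07 t 0.1 F [ 0.2 -0.5  0. ]
offset mm [-596.3 -325.3  199.5] turn -15.8 | pos [0.2098 0.6147 0.249 ] yaw 71.2 tilt [-0.    -0.001 -1.   ] q7 -0.07 t 0.1 F [ 0.2 -0.5  0. ]
```

```bash
python3 -m pendant '[{"offset":[-0.596,-0.325,0.03],"turn":-15.8},{"offset":[-0.596,-0.325,0.03],"turn":-15.8},{"offset":[-0.596,-0.325,0.03],"turn":-15.8},{"offset":[-0.596,-0.325,0.03],"turn":-15.8},{"offset":[-0.596,-0.325,0.03],"turn":-15.8},{"offset":[-0.596,-0.325,0.03],"turn":-15.8},{"offset":[-0.596,-0.325,0.03],"turn":-15.8},{"offset":[-0.596,-0.325,0.03],"turn":-15.8},{"offset":[-0.596,-0.325,0.03],"turn":-15.8},{"offset":[-0.596,-0.325,0.03],"turn":-15.8},{"offset":[-0.596,-0.325,0.03],"turn":-15.8},{"offset":[-0.596,-0.325,0.03],"turn":-15.8},{"offset":[-0.596,-0.325,0.03],"turn":-15.8},{"offset":[-0.596,-0.325,0.03],"turn":-15.8},{"offset":[-0.596,-0.325,0.03],"turn":-15.8},{"offset":[-0.596,-0.325,0.03],"turn":-15.8},{"offset":[-0.596,-0.325,0.03],"turn":-15.8},{"offset":[-0.596,-0.325,0.03],"turn":-15.8},{"offset":[-0.596,-0.325,0.03],"turn":-15.8},{"offset":[-0.596,-0.325,0.03],"turn":-15.8}]' 0.088
python3 - <<'E'
from h import *
cv2.imwrite("pics/s1.png",get_image("scene"))
s=cv2.imread("pics/s1.png")
a=s[220:340,220:330];hs=cv2.cvtColor(a,cv2.COLOR_BGR2HSV)
for c,n,b in blobs((abs(hs[...,0].astype(int)-65)<15)&(hs[...,1]>120)):print("green",c+[220,220],n)
print("was");s=cv2.imread("pics/scene0.png")
a=s[220:340,220:330];hs=cv2.cvtColor(a,cv2.COLOR_BGR2HSV)
for c,n,b in blobs((abs(hs[...,0].astype(int)-65)<15)&(hs[...,1]>120)):print("green",c+[220,220],n)
goto(.669,.114,.052,87)
E
```

```text
clock: 1.77
tool_pos: [0.6679, 0.1173, 0.2194]
tool_rot: [-0.08, -3.139, -0.002]
ft_force: [-0.4, 1.2, 0.3]
width: 0.0877
grip_force: 0.0
green [275.35679214 305.1603928 ] 611
was
green [275.5445705  305.05996759] 617
offset mm [ -1.5  -3.8 167.6] turn 0.1 | pos [0.6679 0.1176 0.2196] yaw 87.1 tilt [-0.001  0.001 -1.   ] q7 1.32 t 1.8 F [-0.4 -0.  -0.3]
```

```bash
python3 -m pendant '[{"offset":[-0.001,-0.002,0.04],"turn":0},{"offset":[-0.001,-0.002,0.08],"turn":0},{"offset":[-0.001,-0.002,0.11],"turn":0},{"offset":[-0.001,-0.002,0.14],"turn":0},{"offset":[-0.001,-0.002,0.168],"turn":0},{"offset":[-0.001,-0.002,0.168],"turn":0},{"offset":[-0.001,-0.002,0.168],"turn":0}]'
python3 -m pendant '[{"offset":[0,0,0],"turn":0},{"offset":[0,0,0],"turn":0},{"offset":[0,0,0],"turn":0},{"offset":[0,0,0],"turn":0},{"offset":[0,0,0],"turn":0},{"offset":[0,0,0],"turn":0},{"offset":[0,0,0],"turn":0},{"offset":[0,0,0],"turn":0},{"offset":[0,0,0],"turn":0},{"offset":[0,0,0],"turn":0}]' 0
python3 -c "
from h import *
goto(.669,.114,.052,87)"
```

```text
clock: 2.4
tool_pos: [0.6683, 0.1147, 0.051]
tool_rot: [-0.08, -3.138, -0.0]
ft_force: [-0.1, -0.2, 0.4]
width: 0.0879
grip_force: 0.0
clock: 3.23
tool_pos: [0.6698, 0.1131, 0.0516]
tool_rot: [-0.083, -3.14, -0.0]
ft_force: [0.7, 0.5, -0.1]
width: 0.0237
grip_force: 0.3
offset mm [ 0.9  0.8 -0.4] turn -0.0 | pos [0.6698 0.1131 0.0516] yaw 87.0 tilt [-0.  0. -1.] q7 1.34 t 3.2 F [ 0.7  0.5 -0.1]
```

```bash
python3 -m pendant '[{"offset":[0,0,0],"turn":0},{"offset":[0,0,0],"turn":0},{"offset":[0,0,0],"turn":0},{"offset":[0,0,-0.03],"turn":0},{"offset":[0,0,-0.06],"turn":0},{"offset":[0,0,-0.09],"turn":0},{"offset":[0,0,-0.09],"turn":0},{"offset":[0,0,-0.09],"turn":0}]' 0
python3 -c "
from h import *
goto(.478,-.0095,.14,84)"
```

```text
clock: 3.9
tool_pos: [0.6711, 0.1132, 0.1435]
tool_rot: [0.083, 3.137, 0.001]
ft_force: [0.1, -0.1, -2.7]
width: 0.0217
grip_force: 29.9
offset mm [ 186.3 -132.8    2.7] turn 3.0 | pos [0.6711 0.1132 0.1435] yaw 87.0 tilt [ 0.003  0.001 -1.   ] q7 1.33 t 3.9 F [ 0.1 -0.1 -2.7]
```

```bash
python3 -m pendant '[{"offset":[0.035,-0.025,0],"turn":1},{"offset":[0.07,-0.05,0],"turn":2},{"offset":[0.105,-0.075,0],"turn":3},{"offset":[0.14,-0.1,0],"turn":3},{"offset":[0.17,-0.12,0],"turn":3},{"offset":[0.186,-0.133,0],"turn":3},{"offset":[0.186,-0.133,0],"turn":3},{"offset":[0.186,-0.133,0],"turn":3}]' 0
python3 - <<'E'
from h import *
cv2.imwrite("pics/s2.png",get_image("scene")[150:450,200:600])
goto(.478,-.0095,.0735,84)
E
```

```text
clock: 4.57
tool_pos: [0.4755, -0.0106, 0.1408]
tool_rot: [-0.168, -3.135, 0.001]
ft_force: [-0.3, -0.0, -1.6]
width: 0.0214
grip_force: 29.9
offset mm [-1.1  0.3 67.6] turn -0.0 | pos [ 0.4769 -0.0097  0.1411] yaw 84.0 tilt [-0.001  0.    -1.   ] q7 1.44 t 4.6 F [-0.1 -0.1 -1.8]
```

View pics/s2.png

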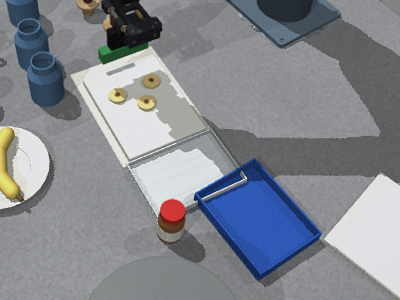

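The scraper hangs at (123,50) in the crop, level and just behind the chips, which lie at (117,95), (152,80) and (147,102).

```bash
python3 -m pendant '[{"offset":[-0.001,0,0.03],"turn":0},{"offset":[-0.001,0,0.05],"turn":0},{"offset":[-0.001,0,0.06],"turn":0},{"offset":[-0.001,0,0.067],"turn":0},{"offset":[-0.001,0,0.067],"turn":0},{"offset":[-0.001,0,0.067],"turn":0}]' 0
python3 -c "
from h import *
goto(.5016,.214,.0735,84)"
```

```text
clock: 5.12
tool_pos: [0.4786, -0.0096, 0.0748]
tool_rot: [0.165, 3.137, 0.0]
ft_force: [1.0, -0.7, -1.2]
width: 0.0217
grip_force: 29.9
offset mm [  0.5 224.8   1.3] turn -0.0 | pos [ 0.4786 -0.0096  0.0748] yaw 84.0 tilt [ 0.  0. -1.] q7 1.46 t 5.1 F [ 1.  -0.7 -1.2]
```

```bash
python3 -m pendant '[{"offset":[0,0.008,0.0015],"turn":0},{"offset":[0,0.02,0.0015],"turn":0},{"offset":[0,0.032,0.0015],"turn":0},{"offset":[0,0.044,0.0015],"turn":0},{"offset":[0,0.056,0.0015],"turn":0},{"offset":[0,0.068,0.0015],"turn":0},{"offset":[0,0.08,0.0015],"turn":0},{"offset":[0,0.092,0.0015],"turn":0},{"offset":[0,0.104,0.0015],"turn":0},{"offset":[0,0.116,0.0015],"turn":0},{"offset":[0,0.128,0.0015],"turn":0},{"offset":[0,0.14,0.0015],"turn":0},{"offset":[0,0.152,0.0015],"turn":0},{"offset":[0,0.164,0.0015],"turn":0},{"offset":[0,0.176,0.0015],"turn":0},{"offset":[0,0.188,0.0015],"turn":0},{"offset":[0,0.2,0.0015],"turn":0},{"offset":[0,0.212,0.0015],"turn":0},{"offset":[0,0.224,0.0015],"turn":0},{"offset":[0,0.226,0.0015],"turn":0}]' 0
python3 - <<'E'
from h import *
cv2.imwrite("pics/s3.png",get_image("scene")[150:450,200:600])
goto(.457,.423,.15,90)
E
```

```text
clock: 6.78
tool_pos: [0.502, 0.2181, 0.0733]
tool_rot: [0.161, 3.137, 0.003]
ft_force: [-0.2, 0.2, -1.9]
width: 0.0216
grip_force: 29.9
offset mm [ 65.8 200.3 -76.5] turn -5.9 | pos [0.5019 0.2171 0.0732] yaw 84.1 tilt [ 0.     0.001 -1.   ] q7 1.06 t 6.8 F [-0.   1.3 -1.7]
```

View pics/s3.png

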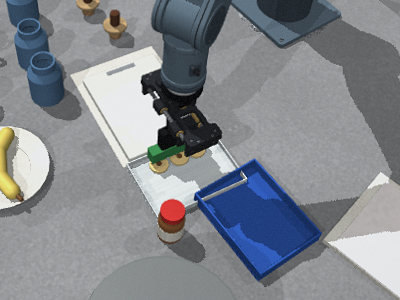

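The chips are at the tray edge (157,165), (180,158), (198,150). I lift the scraper to look beneath.

```bash
python3 -m pendant '[{"offset":[0,0,-0.03],"turn":0},{"offset":[0,0,-0.06],"turn":0},{"offset":[0.01,0.04,-0.09],"turn":-2},{"offset":[0.025,0.08,-0.1],"turn":-3},{"offset":[0.04,0.12,-0.1],"turn":-4},{"offset":[0.05,0.16,-0.1],"turn":-5},{"offset":[0.066,0.2,-0.1],"turn":-6},{"offset":[0.066,0.2,-0.1],"turn":-6},{"offset":[0.066,0.2,-0.1],"turn":-6}]' 0
python3 - <<'E'
from h import *
s=get_image("scene")[240:400,300:500]
t=get_image("top")[195:335,100:370]
a=cv2.resize(s,None,fx=2.5,fy=2.5);b=cv2.resize(t,None,fx=1.48,fy=1.48);h=max(len(a),len(b))
f=lambda i:cv2.copyMakeBorder(i,0,h-len(i),0,0,0)
o=np.hstack([f(a),f(b)])[:, :900];o=cv2.resize(o,None,fx=.88,fy=.88);print(o.shape);cv2.imwrite("pics/s4.png",o)
goto(.457,.423,.06,90)
E
```

```text
clock: 7.58
tool_pos: [0.4545, 0.4251, 0.1729]
tool_rot: [0.009, -3.14, -0.003]
ft_force: [-0.5, -0.1, -2.4]
width: 0.0217
grip_force: 29.9
(352, 792, 3)
offset mm [  0.5   3.9 112.7] turn -0.1 | pos [0.4575 0.4193 0.1727] yaw 89.9 tilt [-0.    -0.002 -1.   ] q7 0.8 t 7.7 F [ 0.2 -0.6 -2.1]
```

View pics/s4.png

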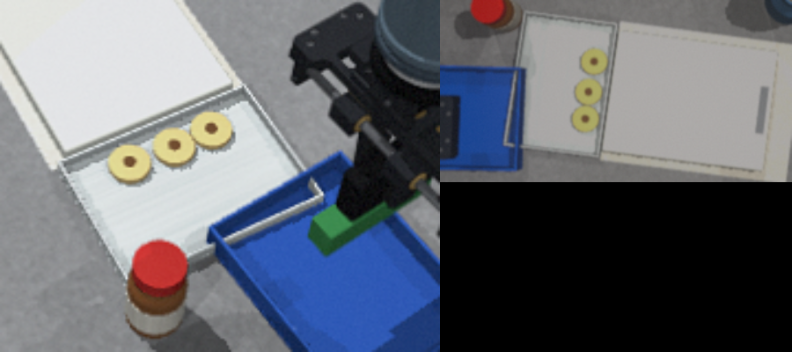

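All three chips lie flat inside the tray. The scraper now goes down in the wash tray.

```bash
python3 -m pendant '[{"offset":[0,0.012,0.03],"turn":0},{"offset":[0,0.012,0.06],"turn":0},{"offset":[0,0.012,0.085],"turn":0},{"offset":[0,0.012,0.1],"turn":0},{"offset":[0,0.012,0.11],"turn":0},{"offset":[0,0.012,0.116],"turn":0},{"offset":[0,0.012,0.116],"turn":0},{"offset":[0,0.012,0.116],"turn":0}]' 0
python3 -c "
from h import *
goto(.457,.43,.0556,90)"
```

```text
clock: 8.35
tool_pos: [0.4583, 0.4322, 0.058]
tool_rot: [0.003, 3.141, 0.001]
ft_force: [-0.1, 0.3, -0.7]
width: 0.0218
grip_force: 29.9
offset mm [ 1.3 -2.2  2.4] turn -0.1 | pos [0.4583 0.4322 0.058 ] yaw 89.9 tilt [ 0.001  0.    -1.   ] q7 0.79 t 8.3 F [-0.1  0.3 -0.7]
```

```bash
python3 -m pendant '[{"offset":[0,0,0.002],"turn":0},{"offset":[0,0,0.002],"turn":0}]' 0
python3 -m pendant '[{"offset":[0,0,0],"turn":0},{"offset":[0,0,0],"turn":0},{"offset":[0,0,0],"turn":0},{"offset":[0,0,0],"turn":0},{"offset":[0,0,0],"turn":0},{"offset":[0,0,0],"turn":0},{"offset":[0,0,-0.03],"turn":0},{"offset":[0,0,-0.07],"turn":0},{"offset":[0,0,-0.11],"turn":0},{"offset":[0,0,-0.15],"turn":0},{"offset":[0,0,-0.15],"turn":0}]' 0.088
python3 - <<'E'
from h import *
cv2.imwrite("pics/t5.png",get_image("top"));cv2.imwrite("pics/s5.png",get_image("scene"))
t=cv2.imread("pics/t5.png");o=t.copy()
hs=cv2.cvtColor(t,cv2.COLOR_BGR2HSV).astype(int);yy,xx=np.mgrid[:480,:640];roi=(xx>345)&(xx<560)&(yy>150)&(yy<345)
# flanges: orange-brown table-bright blobs, enclosing circle
for c,n,b in blobs(roi&(yy>280)&(hs[...,0]<22)&(hs[...,1]>95)&(hs[...,2]>25),150):
    q,ra=cv2.minEnclosingCircle(pts(b));print("fl",np.round(q,1),round(ra,1),n,plane("top",q,.038).round(4))
for c,n,b in blobs(roi&(yy<260)&(hs[...,0]<35)&(hs[...,1]>60)&(hs[...,2]>60),50):
    print("hole",c.round(1),n,cv2.boundingRect(b.astype(np.uint8)))
a=t[150:350,340:560].copy()
b=cv2.imread("pics/s5.png")[240:400,300:500]
cv2.imwrite("pics/c5.png",np.hstack([cv2.resize(a,(484,440)),cv2.resize(b,(316,440))]))
goto(.4195,-.1443,.2,90)
E
```

```text
clock: 8.52
tool_pos: [0.4578, 0.4329, 0.056]
tool_rot: [0.001, 3.141, 0.002]
ft_force: [0.9, 0.1, -2.0]
width: 0.0219
grip_force: 29.9
clock: 9.43
tool_pos: [0.4608, 0.4358, 0.2138]
tool_rot: [0.002, 3.132, 0.015]
ft_force: [1.0, 0.7, 1.0]
width: 0.0879
grip_force: 0.0
fl [464.6 304.6] 15.1 703 [[ 0.4315 -0.2505]]
fl [408.7 310.7] 14.9 669 [[ 0.4185 -0.1436]]
fl [511.  321.8] 15.2 678 [[ 0.4001 -0.3395]]
hole [375.1 185.7] 403 (364, 175, 23, 22)
hole [435.4 199.6] 355 (426, 188, 20, 23)
hole [513.5 226.6] 241 (506, 215, 15, 23)
offset mm [  38.2 -577.7    5.4] turn -0.0 | pos [0.4581 0.4334 0.2071] yaw 90.0 tilt [ 0.003  0.003 -1.   ] q7 0.78 t 9.5 F [ 0.8 -0.1 -0.6]
```

View pics/c5.png

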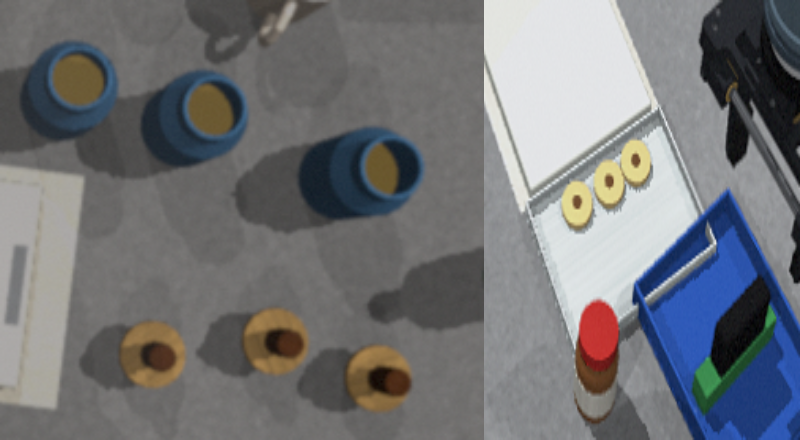

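The scraper stands released in the wash tray. The jars and stoppers have not moved. Next is stopper A.

```bash
python3 -m pendant '[{"offset":[0.038,-0.577,0.005],"turn":0},{"offset":[0.038,-0.577,0.005],"turn":0},{"offset":[0.038,-0.577,0.005],"turn":0},{"offset":[0.038,-0.577,0.005],"turn":0},{"offset":[0.038,-0.577,0.005],"turn":0},{"offset":[0.038,-0.577,0.005],"turn":0},{"offset":[0.038,-0.577,0.005],"turn":0},{"offset":[0.038,-0.577,0.005],"turn":0},{"offset":[0.038,-0.577,0.005],"turn":0},{"offset":[0.038,-0.577,0.005],"turn":0},{"offset":[0.038,-0.577,0.005],"turn":0},{"offset":[0.038,-0.577,0.005],"turn":0},{"offset":[0.038,-0.577,0.005],"turn":0},{"offset":[0.038,-0.577,0.005],"turn":0},{"offset":[0.038,-0.577,0.005],"turn":0},{"offset":[0.038,-0.577,0.005],"turn":0},{"offset":[0.038,-0.577,0.005],"turn":0}]' 0.088
python3 -c "
from h import *
get_image('scene');get_image('scene')
goto(.4187,-.144,.054,90)"
```

```text
clock: 10.95
tool_pos: [0.4181, -0.1436, 0.1991]
tool_rot: [-0.001, -3.139, -0.001]
ft_force: [0.1, 1.0, -0.9]
width: 0.0882
grip_force: 0.0
offset mm [ -0.2  -1.3 145.5] turn 0.1 | pos [ 0.4187 -0.1428  0.1995] yaw 90.1 tilt [-0.002  0.001 -1.   ] q7 1.91 t 11.1 F [-0.3 -0.8  0. ]
```

```bash
python3 -m pendant '[{"offset":[0,-0.001,0.04],"turn":0},{"offset":[0,-0.001,0.08],"turn":0},{"offset":[0,-0.001,0.11],"turn":0},{"offset":[0,-0.001,0.135],"turn":0},{"offset":[0,-0.001,0.1455],"turn":0},{"offset":[0,-0.001,0.1455],"turn":0},{"offset":[0,-0.001,0.1455],"turn":0}]' 0.088
python3 -m pendant '[{"offset":[0,0,0],"turn":0},{"offset":[0,0,0],"turn":0},{"offset":[0,0,0],"turn":0},{"offset":[0,0,0],"turn":0},{"offset":[0,0,0],"turn":0},{"offset":[0,0,0],"turn":0},{"offset":[0,0,0],"turn":0},{"offset":[0,0,0],"turn":0},{"offset":[0,0,0],"turn":0},{"offset":[0,0,0],"turn":0},{"offset":[0,0,0],"turn":0},{"offset":[0,0,0],"turn":0}]' 0
python3 -m pendant '[{"offset":[0,0,-0.04],"turn":0},{"offset":[0,0,-0.08],"turn":0},{"offset":[0,0,-0.12],"turn":0},{"offset":[0,0,-0.15],"turn":0},{"offset":[0,0,-0.15],"turn":0},{"offset":[0,0,-0.15],"turn":0}]' 0
python3 - <<'E'
from h import *
t=get_image("top");hs=cv2.cvtColor(t,cv2.COLOR_BGR2HSV).astype(int);yy,xx=np.mgrid[:480,:640]
for c,n,b in blobs((xx>345)&(xx<560)&(yy>150)&(yy<260)&(hs[...,0]<35)&(hs[...,1]>60)&(hs[...,2]>60),50): print("hole",c.round(1),n)
goto(.6432,-.0673,.2,90)
E
```

```text
clock: 11.63
tool_pos: [0.4192, -0.1447, 0.055]
tool_rot: [0.001, -3.141, -0.001]
ft_force: [-0.3, -1.2, 0.9]
width: 0.0881
grip_force: 0.0
clock: 12.63
tool_pos: [0.4189, -0.1454, 0.0547]
tool_rot: [-0.001, -3.141, -0.0]
ft_force: [0.6, -0.6, -1.1]
width: 0.0228
grip_force: 30.0
clock: 13.13
tool_pos: [0.4199, -0.1455, 0.2061]
tool_rot: [0.001, 3.138, -0.0]
ft_force: [-0.5, 1.2, -0.9]
width: 0.0234
grip_force: 30.0
hole [375.2 185.7] 402
hole [435.4 199.6] 356
hole [513.6 226.6] 244
offset mm [-224.3   77.9    4.9] turn -0.0 | pos [ 0.4189 -0.1451  0.2047] yaw 90.0 tilt [ 0.001  0.    -1.   ] q7 1.92 t 13.2 F [ 0.1  0.8 -1. ]
```

```bash
python3 -m pendant '[{"offset":[-0.224,0.078,0],"turn":0},{"offset":[-0.224,0.078,0],"turn":0},{"offset":[-0.224,0.078,0],"turn":0},{"offset":[-0.224,0.078,0],"turn":0},{"offset":[-0.224,0.078,0],"turn":0},{"offset":[-0.224,0.078,0],"turn":0},{"offset":[-0.224,0.078,0],"turn":0},{"offset":[-0.224,0.078,0],"turn":0},{"offset":[-0.224,0.078,0],"turn":0}]' 0
python3 - <<'E'
from h import *
cv2.imwrite("pics/s6.png",cv2.resize(get_image("scene")[100:280,150:390],None,fx=3,fy=3,interpolation=cv2.INTER_CUBIC))
goto(.6432,-.0673,.134,90)
E
```

```text
clock: 13.93
tool_pos: [0.6411, -0.0683, 0.2025]
tool_rot: [-0.002, -3.137, 0.001]
ft_force: [0.4, 0.1, -1.0]
width: 0.023
grip_force: 30.0
offset mm [-2.3  1.3 69.2] turn -0.1 | pos [ 0.6411 -0.0686  0.2032] yaw 89.9 tilt [-0.003 -0.    -1.   ] q7 1.75 t 14.0 F [-0.4 -0.1  0. ]
```

View pics/s6.png

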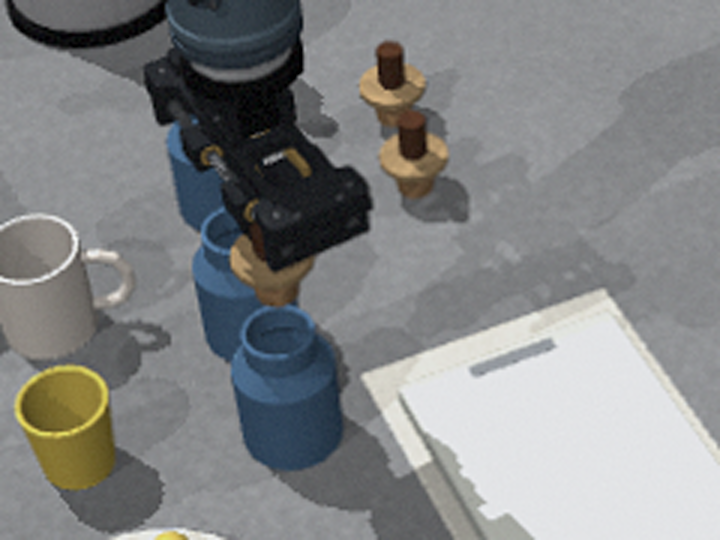

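The stopper hangs straight (272,275) above the rim of jar A (280,335). I lower it.

```bash
python3 -m pendant '[{"offset":[-0.0015,0.001,0.02],"turn":0},{"offset":[-0.0015,0.001,0.035],"turn":0},{"offset":[-0.0015,0.001,0.045],"turn":0},{"offset":[-0.0015,0.001,0.052],"turn":0},{"offset":[-0.0015,0.001,0.058],"turn":0},{"offset":[-0.0015,0.001,0.063],"turn":0},{"offset":[-0.0015,0.001,0.067],"turn":0},{"offset":[-0.0015,0.001,0.069],"turn":0},{"offset":[-0.0015,0.001,0.07],"turn":0},{"offset":[-0.0015,0.001,0.07],"turn":0}]' 0
python3 -c "
from h import *
goto(.6432,-.0673,.1347,90)"
```

```text
clock: 14.82
tool_pos: [0.6446, -0.0665, 0.1349]
tool_rot: [0.001, 3.141, -0.0]
ft_force: [0.3, 0.4, -1.2]
width: 0.0231
grip_force: 30.0
offset mm [ 1.4 -0.8  0.2] turn -0.0 | pos [ 0.6446 -0.0665  0.1349] yaw 90.0 tilt [ 0. -0. -1.] q7 1.77 t 14.8 F [ 0.3  0.4 -1.2]
```

```bash
python3 -m pendant '[{"offset":[0,0,0.002],"turn":0},{"offset":[0,0,0.002],"turn":0},{"offset":[0,0,0.002],"turn":0}]' 0
python3 -m pendant '[{"offset":[0,0,0],"turn":0},{"offset":[0,0,0],"turn":0},{"offset":[0,0,0],"turn":0},{"offset":[0,0,0],"turn":0},{"offset":[0,0,0],"turn":0},{"offset":[0,0,0],"turn":0},{"offset":[0,0,0],"turn":0},{"offset":[0,0,-0.03],"turn":0},{"offset":[0,0,-0.06],"turn":0},{"offset":[0,0,-0.09],"turn":0},{"offset":[0,0,-0.09],"turn":0}]' 0.088
python3 -c "
from h import *
goto(.4317,-.2508,.2,90)"
```

```text
clock: 15.07
tool_pos: [0.6452, -0.0666, 0.1345]
tool_rot: [0.001, 3.14, 0.0]
ft_force: [-3.0, 0.9, 9.5]
width: 0.0234
grip_force: 30.0
clock: 15.98
tool_pos: [0.6479, -0.0673, 0.2291]
tool_rot: [0.002, 3.132, -0.001]
ft_force: [1.5, -0.9, 1.8]
width: 0.088
grip_force: 0.0
offset mm [ 216.3 -183.7   27.1] turn -0.1 | pos [ 0.6479 -0.0673  0.2291] yaw 89.9 tilt [ 0.01  -0.001 -1.   ] q7 1.74 t 16.0 F [ 1.5 -0.9  1.8]
```

```bash
python3 -m pendant '[{"offset":[0.215,-0.184,0.02],"turn":0},{"offset":[0.215,-0.184,0.02],"turn":0},{"offset":[0.215,-0.184,0.02],"turn":0},{"offset":[0.215,-0.184,0.02],"turn":0},{"offset":[0.215,-0.184,0.02],"turn":0},{"offset":[0.215,-0.184,0.02],"turn":0},{"offset":[0.215,-0.184,0.02],"turn":0},{"offset":[0.215,-0.184,0.02],"turn":0},{"offset":[0.215,-0.184,0.02],"turn":0}]' 0.088
python3 - <<'E'
from h import *
for i in range(3): s=get_image("scene")
cv2.imwrite("pics/s7.png",cv2.resize(s[100:280,150:390],None,fx=3,fy=3,interpolation=cv2.INTER_CUBIC))
goto(.4317,-.2508,.054,90)
E
```

```text
clock: 16.73
tool_pos: [0.4279, -0.2518, 0.2027]
tool_rot: [-0.008, -3.141, 0.0]
ft_force: [1.4, 0.5, 0.3]
width: 0.0877
grip_force: 0.0
offset mm [ -1.   -1.4 148.7] turn 0.1 | pos [ 0.4306 -0.2494  0.2027] yaw 90.1 tilt [ 0.001  0.    -1.   ] q7 2.16 t 16.9 F [ 0.5 -0.3  0.2]
```

View pics/s7.png

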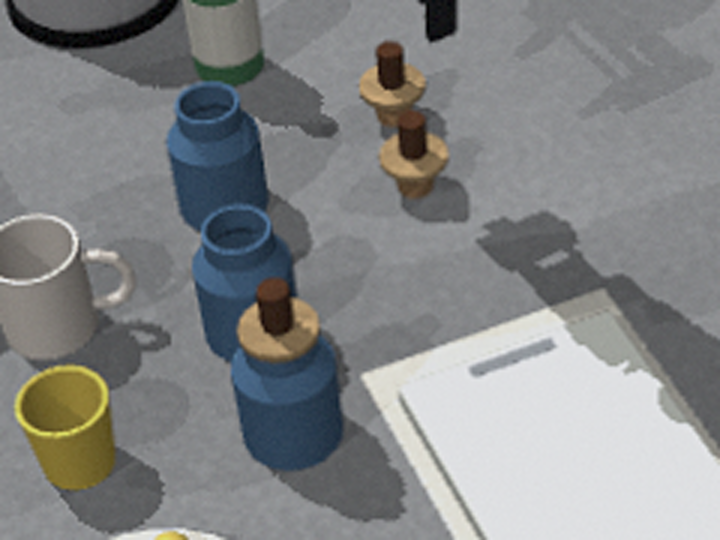

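Jar A is closed, with the flange on the rim (278,330). Stoppers B (412,155) and C (390,85) and jars B and C are where they were.

```bash
python3 -m pendant '[{"offset":[-0.001,-0.001,0.04],"turn":0},{"offset":[-0.001,-0.001,0.08],"turn":0},{"offset":[-0.001,-0.001,0.11],"turn":0},{"offset":[-0.001,-0.001,0.135],"turn":0},{"offset":[-0.001,-0.001,0.1485],"turn":0},{"offset":[-0.001,-0.001,0.1485],"turn":0},{"offset":[-0.001,-0.001,0.1485],"turn":0}]' 0.088
python3 -m pendant '[{"offset":[0,0,0],"turn":0},{"offset":[0,0,0],"turn":0},{"offset":[0,0,0],"turn":0},{"offset":[0,0,0],"turn":0},{"offset":[0,0,0],"turn":0},{"offset":[0,0,0],"turn":0},{"offset":[0,0,0],"turn":0},{"offset":[0,0,0],"turn":0},{"offset":[0,0,0],"turn":0},{"offset":[0,0,0],"turn":0},{"offset":[0,0,0],"turn":0},{"offset":[0,0,0],"turn":0}]' 0
python3 -m pendant '[{"offset":[0,0,-0.04],"turn":0},{"offset":[0,0,-0.08],"turn":0},{"offset":[0,0,-0.12],"turn":0},{"offset":[0,0,-0.15],"turn":0},{"offset":[0,0,-0.15],"turn":0},{"offset":[0,0,-0.15],"turn":0}]' 0
python3 - <<'E'
from h import *
t=get_image("top");hs=cv2.cvtColor(t,cv2.COLOR_BGR2HSV).astype(int);yy,xx=np.mgrid[:480,:640]
for c,n,b in blobs((xx>345)&(xx<560)&(yy>150)&(yy<260)&(hs[...,0]<35)&(hs[...,1]>60)&(hs[...,2]>60),50): print("hole",c.round(1),n)
goto(.6229,-.178,.2,90)
E
```

```text
clock: 17.47
tool_pos: [0.431, -0.2504, 0.0538]
tool_rot: [0.002, -3.141, -0.001]
ft_force: [0.6, -0.7, 0.4]
width: 0.0883
grip_force: 0.0
clock: 18.47
tool_pos: [0.4304, -0.2514, 0.0542]
tool_rot: [-0.001, -3.142, -0.0]
ft_force: [0.3, 0.1, 0.2]
width: 0.0228
grip_force: 30.0
clock: 18.97
tool_pos: [0.4313, -0.2517, 0.2056]
tool_rot: [0.001, 3.138, -0.002]
ft_force: [-0.7, -0.5, -0.4]
width: 0.0229
grip_force: 30.0
hole [375.1 184.2] 794
hole [435.4 199.6] 355
hole [513.5 226.6] 244
offset mm [-192.5   73.1    4.2] turn -0.0 | pos [ 0.4303 -0.2511  0.2041] yaw 90.0 tilt [ 0.001  0.    -1.   ] q7 2.16 t 19.0 F [-0.3 -0.  -1.1]
```

```bash
python3 -m pendant '[{"offset":[-0.193,0.073,0],"turn":0},{"offset":[-0.193,0.073,0],"turn":0},{"offset":[-0.193,0.073,0],"turn":0},{"offset":[-0.193,0.073,0],"turn":0},{"offset":[-0.193,0.073,0],"turn":0},{"offset":[-0.193,0.073,0],"turn":0},{"offset":[-0.193,0.073,0],"turn":0},{"offset":[-0.193,0.073,0],"turn":0},{"offset":[-0.193,0.073,0],"turn":0}]' 0
python3 - <<'E'
from h import *
s=get_image("scene");s=get_image("scene")
hs=cv2.cvtColor(s,cv2.COLOR_BGR2HSV).astype(int)
goto(.6229,-.178,.1342,90)
E
```

```text
clock: 19.77
tool_pos: [0.6215, -0.1797, 0.2029]
tool_rot: [-0.004, -3.139, 0.0]
ft_force: [0.1, 1.0, -1.8]
width: 0.0231
grip_force: 30.0
offset mm [-1.   1.6 69.7] turn -0.2 | pos [ 0.622  -0.1796  0.2039] yaw 89.8 tilt [-0.001 -0.    -1.   ] q7 1.94 t 19.9 F [-1.1 -0.6 -0.5]
```

```bash
python3 -m pendant '[{"offset":[-0.0005,0.001,0.02],"turn":0},{"offset":[-0.0005,0.001,0.035],"turn":0},{"offset":[-0.0005,0.001,0.045],"turn":0},{"offset":[-0.0005,0.001,0.052],"turn":0},{"offset":[-0.0005,0.001,0.058],"turn":0},{"offset":[-0.0005,0.001,0.063],"turn":0},{"offset":[-0.0005,0.001,0.067],"turn":0},{"offset":[-0.0005,0.001,0.07],"turn":0},{"offset":[-0.0005,0.001,0.0715],"turn":0},{"offset":[-0.0005,0.001,0.0715],"turn":0}]' 0
python3 -c "
from h import *
goto(.6229,-.178,.1342,90)"
```

```text
clock: 20.7
tool_pos: [0.6244, -0.1777, 0.134]
tool_rot: [0.001, 3.141, 0.0]
ft_force: [-2.9, -0.2, 5.5]
width: 0.0233
grip_force: 30.0
offset mm [ 1.5 -0.3 -0.2] turn -0.0 | pos [ 0.6244 -0.1777  0.134 ] yaw 90.0 tilt [ 0.001  0.    -1.   ] q7 1.96 t 20.7 F [-2.9 -0.2  5.5]
```

```bash
python3 -m pendant '[{"offset":[0,0,0],"turn":0},{"offset":[0,0,0],"turn":0},{"offset":[0,0,0],"turn":0},{"offset":[0,0,0],"turn":0},{"offset":[0,0,0],"turn":0},{"offset":[0,0,0],"turn":0},{"offset":[0,0,0],"turn":0},{"offset":[0,0,-0.03],"turn":0},{"offset":[0,0,-0.06],"turn":0},{"offset":[0,0,-0.09],"turn":0},{"offset":[0,0,-0.09],"turn":0},{"offset":[0,0,-0.09],"turn":0}]' 0.088
python3 - <<'E'
from h import *
s=get_image("scene");print("tea base ray", plane("scene",[(225,123)],0.0), "neck/top", two((606,275),(218,66)))
goto(.401,-.340,.2,45)
E
```

```text
clock: 21.7
tool_pos: [0.625, -0.1779, 0.2247]
tool_rot: [0.001, 3.138, -0.001]
ft_force: [-0.3, -0.4, -0.1]
width: 0.088
grip_force: 0.0
tea base ray [[ 0.49579125 -0.4836895 ]] neck/top (array([ 0.5015433 , -0.42311562,  0.21401243]), np.float64(0.026975868358421293))
offset mm [ 222.9 -162.7   22.7] turn 45.0 | pos [ 0.624  -0.1774  0.2229] yaw 90.0 tilt [ 0.001  0.    -1.   ] q7 1.94 t 21.8 F [-1.1  0.1 -0.2]
```

```bash
python3 -m pendant '[{"offset":[0.223,-0.163,0.02],"turn":45},{"offset":[0.223,-0.163,0.02],"turn":45},{"offset":[0.223,-0.163,0.02],"turn":45},{"offset":[0.223,-0.163,0.02],"turn":45},{"offset":[0.223,-0.163,0.02],"turn":45},{"offset":[0.223,-0.163,0.02],"turn":45},{"offset":[0.223,-0.163,0.02],"turn":45},{"offset":[0.223,-0.163,0.02],"turn":45},{"offset":[0.223,-0.163,0.02],"turn":45},{"offset":[0.223,-0.163,0.02],"turn":45},{"offset":[0.223,-0.163,0.02],"turn":45}]' 0.088
python3 - <<'E'
from h import *
for i in range(3): s=get_image("scene")
cv2.imwrite("pics/s8.png",cv2.resize(s[80:280,150:390],None,fx=3,fy=3,interpolation=cv2.INTER_CUBIC))
goto(.401,-.340,.054,45)
E
```

```text
clock: 22.67
tool_pos: [0.4019, -0.3391, 0.2021]
tool_rot: [-1.199, -2.903, -0.001]
ft_force: [0.2, 0.6, -0.4]
width: 0.0883
grip_force: 0.0
offset mm [ 1.000e-01 -9.000e-01  1.485e+02] turn 0.1 | pos [ 0.4017 -0.3395  0.2025] yaw 45.1 tilt [-0.  0. -1.] q7 1.67 t 22.8 F [ 0.5 -0.3  0.2]
```

View pics/s8.png

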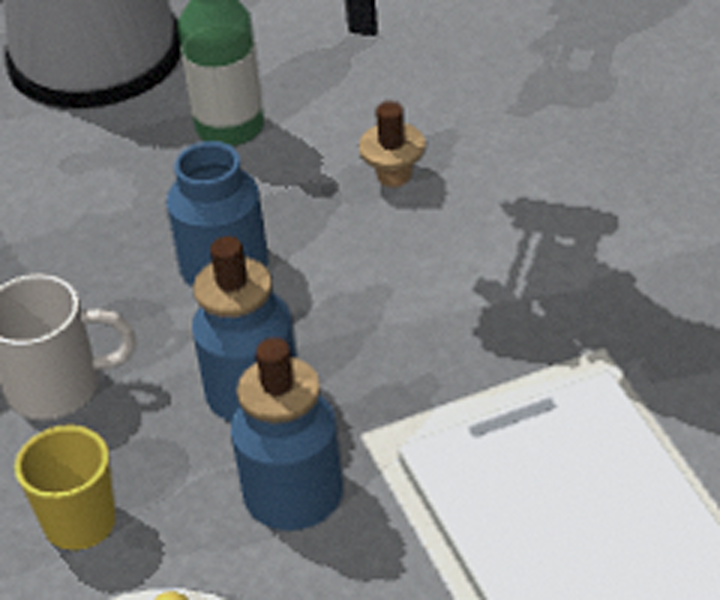

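Jars A and B are closed (flanges at 278,388 and 232,286). Stopper C at (392,145) and jar C at (215,210) have not moved.

```bash
python3 -m pendant '[{"offset":[0,-0.001,0.04],"turn":0},{"offset":[0,-0.001,0.08],"turn":0},{"offset":[0,-0.001,0.11],"turn":0},{"offset":[0,-0.001,0.135],"turn":0},{"offset":[0,-0.001,0.1485],"turn":0},{"offset":[0,-0.001,0.1485],"turn":0},{"offset":[0,-0.001,0.1485],"turn":0}]' 0.088
python3 -m pendant '[{"offset":[0,0,0],"turn":0},{"offset":[0,0,0],"turn":0},{"offset":[0,0,0],"turn":0},{"offset":[0,0,0],"turn":0},{"offset":[0,0,0],"turn":0},{"offset":[0,0,0],"turn":0},{"offset":[0,0,0],"turn":0},{"offset":[0,0,0],"turn":0},{"offset":[0,0,0],"turn":0},{"offset":[0,0,0],"turn":0},{"offset":[0,0,0],"turn":0},{"offset":[0,0,0],"turn":0}]' 0
python3 -m pendant '[{"offset":[0,0,-0.04],"turn":0},{"offset":[0,0,-0.08],"turn":0},{"offset":[0,0,-0.12],"turn":0},{"offset":[0,0,-0.15],"turn":0},{"offset":[0,0,-0.15],"turn":0},{"offset":[0,0,-0.15],"turn":0}]' 0
python3 - <<'E'
from h import *
t=get_image("top");cv2.imwrite("pics/t9.png",t);hs=cv2.cvtColor(t,cv2.COLOR_BGR2HSV).astype(int);yy,xx=np.mgrid[:480,:640]
for c,n,b in blobs((xx>345)&(xx<560)&(yy>150)&(yy<260)&(hs[...,0]<35)&(hs[...,1]>60)&(hs[...,2]>60),50): print("hole",c.round(1),n)
goto(.5773,-.3221,.2,80)
E
```

```text
clock: 23.4
tool_pos: [0.4002, -0.3407, 0.0539]
tool_rot: [-1.202, -2.902, -0.0]
ft_force: [0.5, -0.8, 1.0]
width: 0.0879
grip_force: 0.0
clock: 24.4
tool_pos: [0.4001, -0.3411, 0.0542]
tool_rot: [-1.203, -2.902, 0.0]
ft_force: [0.2, -0.1, 0.3]
width: 0.023
grip_force: 30.0
clock: 24.9
tool_pos: [0.401, -0.3415, 0.2056]
tool_rot: [1.201, 2.899, -0.0]
ft_force: [0.0, 0.3, -1.0]
width: 0.023
grip_force: 30.0
hole [375.1 184.3] 791
hole [437.7 196.6] 762
hole [513.4 226.6] 243
offset mm [-112.1  138.4    4.2] turn -35.0 | pos [ 0.4002 -0.3407  0.2041] yaw 45.0 tilt [ 0.001  0.    -1.   ] q7 1.68 t 24.9 F [-0.5 -0.1 -1.5]
```

```bash
python3 -m pendant '[{"offset":[-0.112,0.138,0],"turn":35},{"offset":[-0.112,0.138,0],"turn":35},{"offset":[-0.112,0.138,0],"turn":35},{"offset":[-0.112,0.138,0],"turn":35},{"offset":[-0.112,0.138,0],"turn":35},{"offset":[-0.112,0.138,0],"turn":35},{"offset":[-0.112,0.138,0],"turn":35},{"offset":[-0.112,0.138,0],"turn":35},{"offset":[-0.112,0.138,0],"turn":35}]' 0
python3 - <<'E'
from h import *
s=get_image("scene");s=get_image("scene")
cv2.imwrite("pics/s10.png",cv2.resize(s[80:280,150:390],None,fx=3,fy=3,interpolation=cv2.INTER_CUBIC))
goto(.5773,-.3221,.1342,10)
E
```

```text
clock: 25.7
tool_pos: [0.5747, -0.3237, 0.2037]
tool_rot: [-2.02, -2.404, 0.001]
ft_force: [-0.6, -0.1, -0.3]
width: 0.023
grip_force: 30.0
offset mm [ 1.1  2.  70.1] turn -0.1 | pos [ 0.5755 -0.3235  0.2043] yaw 9.9 tilt [-0.  0. -1.] q7 0.98 t 25.8 F [0.2 0.4 0.9]
```

View pics/s10.png

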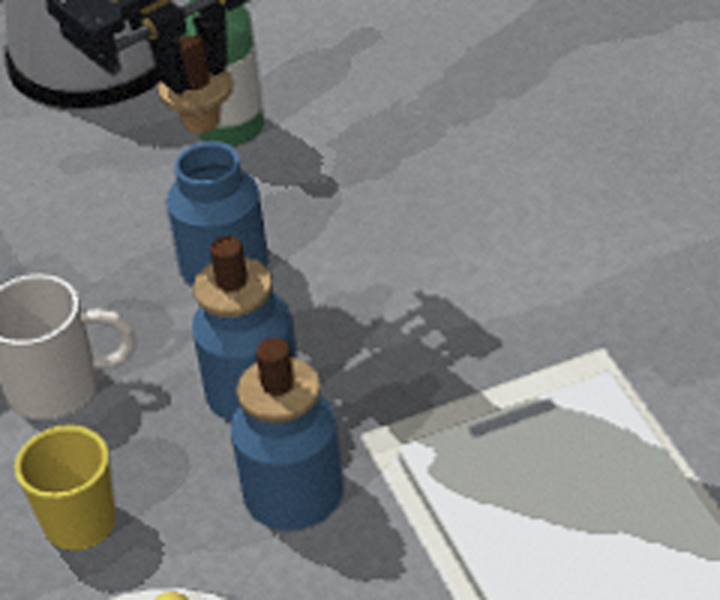

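The stopper (197,95) is straight above the mouth of jar C (210,165), clear of the tea bottle behind.

```bash
python3 -m pendant '[{"offset":[0.001,0.001,0.02],"turn":0},{"offset":[0.001,0.001,0.035],"turn":0},{"offset":[0.001,0.001,0.045],"turn":0},{"offset":[0.001,0.001,0.052],"turn":0},{"offset":[0.001,0.001,0.058],"turn":0},{"offset":[0.001,0.001,0.063],"turn":0},{"offset":[0.001,0.001,0.067],"turn":0},{"offset":[0.001,0.001,0.07],"turn":0},{"offset":[0.001,0.001,0.072],"turn":0},{"offset":[0.001,0.001,0.072],"turn":0}]' 0
python3 -c "
from h import *
goto(.5773,-.3221,.1342,10)"
```

```text
clock: 26.63
tool_pos: [0.5782, -0.3222, 0.1341]
tool_rot: [2.019, 2.405, 0.001]
ft_force: [-3.4, 2.3, 8.9]
width: 0.0229
grip_force: 30.0
offset mm [ 0.3 -0.9 -0.1] turn -0.0 | pos [ 0.5782 -0.3222  0.1341] yaw 10.0 tilt [ 0.002 -0.    -1.   ] q7 1.02 t 26.6 F [-3.4  2.3  8.9]
```

Home height, with contact. I release, lift and check everything.

```bash
python3 -m pendant '[{"offset":[0,0,0],"turn":0},{"offset":[0,0,0],"turn":0},{"offset":[0,0,0],"turn":0},{"offset":[0,0,0],"turn":0},{"offset":[0,0,0],"turn":0},{"offset":[0,0,0],"turn":0},{"offset":[0,0,0],"turn":0},{"offset":[0,0,-0.03],"turn":0},{"offset":[0,0,-0.06],"turn":0},{"offset":[0,0,-0.1],"turn":0},{"offset":[0,0,-0.14],"turn":0},{"offset":[0,0,-0.14],"turn":0},{"offset":[0,0,-0.14],"turn":0},{"offset":[0,0,-0.14],"turn":0}]' 0.088
python3 -m pendant '[{"offset":[0.08,0,0],"turn":0},{"offset":[0.16,0,0],"turn":0},{"offset":[0.16,-0.08,0],"turn":0},{"offset":[0.16,-0.12,0],"turn":0},{"offset":[0.16,-0.12,0],"turn":0},{"offset":[0.16,-0.12,0],"turn":0},{"offset":[0.16,-0.12,0],"turn":0},{"offset":[0.16,-0.12,0],"turn":0},{"offset":[0.16,-0.12,0],"turn":0},{"offset":[0.16,-0.12,0],"turn":0}]' 0.088
python3 - <<'E'
from h import *
s=get_image("scene");cv2.imwrite("pics/s11.png",s)
t=get_image("top");cv2.imwrite("pics/t11.png",t)
cv2.imwrite("pics/f11.png",np.hstack([cv2.resize(s[80:440,130:530],(400,360)),cv2.resize(t,(400,360))]))
goto(.4,-.3,.2,10)
E
```

```text
clock: 27.8
tool_pos: [0.5776, -0.3213, 0.2718]
tool_rot: [-2.02, -2.406, -0.001]
ft_force: [0.1, -0.2, -0.3]
width: 0.088
grip_force: 0.0
clock: 28.63
tool_pos: [0.4328, -0.1851, 0.272]
tool_rot: [2.019, 2.406, -0.002]
ft_force: [0.6, 0.6, -0.3]
width: 0.0881
grip_force: 0.0
offset mm [-107.3  -51.9   72.2] turn -0.0 | pos [ 0.4326 -0.1852  0.272 ] yaw 10.0 tilt [-0.001 -0.001 -1.   ] q7 0.72 t 28.7 F [-0.2 -0.3  0. ]
```

View pics/f11.png

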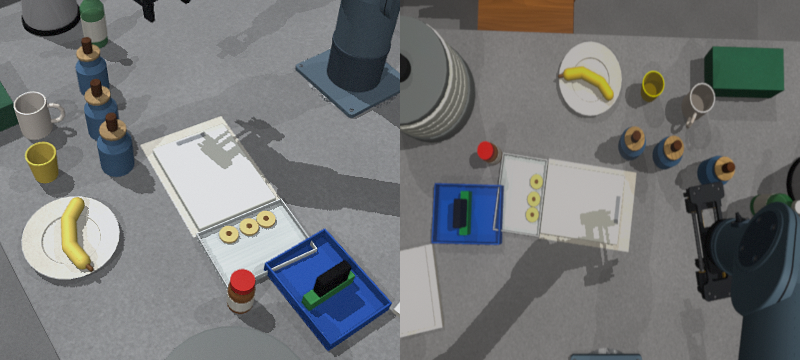

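All three jars are stoppered upright (left view 90,55; 98,95; 112,130). The chips are in the aluminium tray (229–266,225), the scraper is in the wash tray (328,287), and the arm is clear.

```bash
python3 -c "
from cell import r
print(r.job_done())"
```

```text
the job is handed in; nothing more can be done
None
```

I handed the job in at about 29 s of the 208 s allowed: in the last pictures all three chips lie in the aluminium tray, the scraper stands released in the wash tray, and all three jars have stoppers pressed home; the hand-in returned no verdict.

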